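# Sort the turned parts after sanding

## Task

Sort the freshly sanded wooden parts: lay both spindles in the long plywood tray, stand both bun feet in the square metal tray, studs up, and stand the drawer knob in the round tin, dome up. Every part must rest flat on the floor of its tray, none on top of another or on a rim; set them down rather than dropping them. Leave the polish tin and the sanding block where they are.

Things in the scene. Friction and masses are not known exactly. Their poses are not given: they have to be found in the camera images.
- spindle_a: pale bare-wood turned spindle lying on the bench, 150 mm long, with a 26 x 26 mm square block 28 mm long at each end and a turned middle: a straight round belly 22 mm in diameter and 22 mm long at mid-length, thin necks (13 mm) either side of it. Origin at its centre (mid-length, on its axis), 13 mm above the surface it lies on; x axis along its length (lying, either end may point either way). About 60 g. Grip it across the belly. It is the same as the other spindle.
- spindle_b: pale bare-wood turned spindle lying on the bench, 150 mm long, with a 26 x 26 mm square block 28 mm long at each end and a turned middle: a straight round belly 22 mm in diameter and 22 mm long at mid-length, thin necks (13 mm) either side of it. Origin at its centre (mid-length, on its axis), 13 mm above the surface it lies on; x axis along its length (lying, either end may point either way). About 60 g. Grip it across the belly. It is the same as the other spindle.
- foot_a: pale bare-wood bun foot for furniture, a squat round disc 50 mm in diameter (straight side from 12 to 26 mm above its underside) and 34 mm high, with a steel stud 8 mm thick standing 12 mm out of the centre of its top (46 mm in all). Origin at the centre of its underside; z axis up along the stud. About 50 g. It is the same as the other foot.
- foot_b: pale bare-wood bun foot for furniture, a squat round disc 50 mm in diameter (straight side from 12 to 26 mm above its underside) and 34 mm high, with a steel stud 8 mm thick standing 12 mm out of the centre of its top (46 mm in all). Origin at the centre of its underside; z axis up along the stud. About 50 g. It is the same as the other foot.
- knob: pale bare-wood mushroom drawer knob standing on its narrow stem: domed head 38 mm in diameter (straight side from 19 to 27 mm above the underside), 34 mm high, stem 28 mm wide at the bottom, no stud. Origin at the centre of its underside; z axis up through the dome. About 25 g. Grip it by the head.
- long_tray: oblong plywood tray, open above, fixed to the bench; outside 142 mm (its x) by 197 mm (its y) by 26 mm high, walls and floor 6 mm thick, so 130 x 185 mm inside. Origin at the centre of its underside; the floor's top is 6 mm above it; long side along its y axis.
- square_tray: square bright metal tray, open above, fixed to the bench; outside 150 x 150 mm by 26 mm high, walls and floor 5 mm thick, so 140 x 140 mm inside. Origin at the centre of its underside; the floor's top is 5 mm above it; sides along its x and y axes.
- round_tin: round steel tin, open above, fixed to the bench; outside diameter 120 mm, 26 mm high, wall 4 mm and floor 5 mm thick, so 112 mm inside. Origin at the centre of its underside; the floor's top is 5 mm above it.
- polish_tin: closed flat tin of polish, dark with a brass lid, 84 mm in diameter, 34 mm high, at the edge of the work. Origin at the centre of its underside. A bystander, not part of the job: must not be pushed away.
- sanding_block: cork sanding block with a red band round its foot, 65 x 110 x 30 mm, at the edge of the work. Origin at the centre of its underside. A bystander, not part of the job: must not be pushed away.
Mind the look-alikes: they are no part of the job. What is shaped like the foot_a but green or orange is not meant.

How it is judged:
At the end, for the whole second after the job is handed in: Spindle centres within 56 mm (tray x) and 30 mm (y) of the long tray's centre, lying level; feet upright within 50 mm (x, y) of the square tray's centre; knob upright within 42 mm of the round tin's centre; each on its tray's floor (6 mm), tilt under 7 degrees, at rest (x of spindle_a in the frame of long_tray between -0.056 and 0.056 m and y of spindle_a in the frame of long_tray between -0.03 and 0.03 m and z of each of spindle_a, spindle_b in the frame of long_tray below 0.025 m and angle between spindle_a's own x axis and vertical between 1.44 and 1.7 rad and linear speed of each of spindle_a, spindle_b, foot_a, foot_b, knob below 0.02 m/s and angular speed of each of spindle_a, spindle_b, foot_a, foot_b, knob below 0.3 rad/s and x of spindle_b in the frame of long_tray between -0.056 and 0.056 m and y of spindle_b in the frame of long_tray between -0.03 and 0.03 m and angle between spindle_b's own x axis and vertical between 1.44 and 1.7 rad and x of foot_a in the frame of square_tray between -0.05 and 0.05 m and y of foot_a in the frame of square_tray between -0.05 and 0.05 m and z of each of foot_a, foot_b in the frame of square_tray below 0.011 m and angle between each of foot_a, foot_b, knob's own z axis and vertical below 0.15 rad and x of foot_b in the frame of square_tray between -0.05 and 0.05 m and y of foot_b in the frame of square_tray between -0.05 and 0.05 m and horizontal distance between knob and round_tin below 0.042 m and z of knob in the frame of round_tin below 0.011 m); the robot touches nothing.
It fails at once if a wooden part is dropped (falls more than about 30 mm) ((linear speed of spindle_a above 0.8 m/s and height (world z) of spindle_a below 0.03 m) or (linear speed of spindle_b above 0.8 m/s and height (world z) of spindle_b below 0.03 m) or (linear speed of foot_a above 0.8 m/s and height (world z) of foot_a below 0.03 m) or (linear speed of foot_b above 0.8 m/s and height (world z) of foot_b below 0.03 m) or (linear speed of knob above 0.8 m/s and height (world z) of knob below 0.03 m)).
It fails at once if the polish tin or the sanding block is pushed away by more than 25 mm (distance of any of polish_tin, sanding_block from where it was at the start of the episode above 0.025 m).
It also fails if it takes over 125 s, if anything falls off the work surface, if the arm or the gripper's body presses on something with over 40 N, if the wrist force passes 120 N, or if a joint passes its speed limit or range.

## Robot

A 6-joint arm with a two-finger parallel gripper is mounted at the origin on the work surface. World frame = base frame: x ahead of the robot, y to its left, z up, the work surface at z = 0. Lengths are in m, angles in rad, forces in N, time in s.
With the tool pointing down it reaches from about 0.3 to 0.875 m from the base axis. Payload 6.4 kg.
Tool frame: the origin (TCP) lies between the finger pads; the fingertips stand arm.tips_ahead ahead of it and the grasp point (between the pads) lies 5 mm behind it (arm.tips_ahead is the distance from the TCP to the fingertips, in m); z points along the fingers, y is the line along which they close (so a half turn about z gives the same grasp; the last joint's range is limited). The gripper opens to 88 mm and grips with 3 to 60 N. Pads are 18 mm wide; open, the fingers measure 123 mm over their backs; the gripper's body (75 mm by 187 mm) begins 45 mm behind the grasp point.
Start: joints at [1.133, 0.181, 1.607, -0, 1.354, -0.206], TCP at [0.132, 0.56, 0.253] pointing down, gripper open.
Joint ranges: [-2.99, 2.99], [-0.89, 2.07], [0.3, 2.58], [-1.14, 4.28], [0, 2.63], [-3.12, 3.12]. Speed limits (rad/s): [2.57, 2.57, 3.01, 3.14, 3.14, 3.14].

## Interface

Orientations are given as a unit quaternion [w, x, y, z].
In Python, from bench import monitor, viewer, order, arm gives the robot as it stands.
- The arm moves only by the tool servo_tool, never from a script. Its argument "series" is one flat list of numbers, 6 for each row, row after row: the shift along the world's x, y, z in m, then the turn, a rotation vector about the world's x, y, z in rad. In form: [x, y, z, rx, ry, rz, x, y, z, rx, ry, rz, ...]. A call has exactly 10 rows; each row is the pose to reach, as a shift and turn from the pose commanded when the call began; what a row does not reach only later rows make up. A row lasts 1/10 s, in which the tool goes at most 50 mm and 8.59 degrees, less where a joint would pass 70% of its speed; a pose out of reach is approached as far as the arm can. A call with a gripper value outside its range is refused whole. "claw" is the closure in counts, from 0 (fully open) to 255 (shut), set as the call begins (left out, the last holds). The fingers move at their own pace and stop on an object; "newtons" is the grip in N (left out, the last holds). Time passes only in rows, so rows that repeat a pose let the fingers close, or fill a call up. It gives the time, the measured TCP pose, the force, the opening and the grip force at its end, in the units of the state.
- monitor.get_state(): the state, without advancing time (a new reading comes with each control period).
- viewer.camera(name): name is "scene" or "side" or "wrist"; returns the picture (400x640x3 uint8, red, green, blue); there is no depth.
- viewer.camera_params(name): a dict with "intrinsics" (3x3 intrinsics, pixels), "R" (3x3) and "t" (3): a world point X has camera coordinates R X + t. Camera axes: x right, y down, z forward; pixel columns grow to the right and rows downward; lengths in m; the calibration is good to about 2 mm. A picture is of the moment at which its call begins: read the wrist's pose just before it. camera_params takes no time and is no camera call; for the wrist camera it gives the pose at the moment of the call.
- order.sign_off(): hands the job in; it is judged then, once.
Trained networks look in the newest picture that a camera, given by its name, has taken for a name from the list of things; names that differ only in an ending like _2 or _b are one class to them, and where a whole thing is asked for, a point or a joint stands for the part that bears it (a point fixed in the world has none). Each returns a list of dicts, best first, with "score" (0 to 1); they miss things now and then, are a little off and sometimes report something else, mostly with a low value. They report only what shows in the picture. A call takes as long as a camera call. They do not tell look-alikes from the thing itself.
- viewer.recognise(camera, query): "location" ([row, column] in pixels, amid what is visible of it).
The state is a dict: "t": time; "qpos": joint angles; "joint_velocities": joint speeds; "tau": joint torques, N m; "eef_pos": TCP position; "orientation": TCP orientation; "force": force on the tool from outside, world axes, zero at the start; "ft_torque": the same for the moment, N m; "width": finger opening in m; "gripper_force": force on a finger pad.
Only numpy, scipy, OpenCV 4.12 (cv2) and the standard library are available. Lean on these libraries where they do the work, as an engineer would, in place of code of your own. Each camera call takes 0.05 s, during which the arm holds its last target. There are 200 camera calls.

## Working session

There is one attempt and no reset: what is moved stays moved. The work goes in short steps, Python scripts to look and compute and a tool call to move; the robot and the scene stay as the last step left them, time stands still between calls to the robot, and variables do not carry over. Pictures are saved under pics/ and viewed, at most 14 in all, crops included, and the job is handed in when it is done.

Besides the shell and the picture viewer there is one more tool, called after "Call:" as name(argument=value, ...), one argument or row to a line, values as JSON. servo_tool: Moves the arm, as the interface text tells. Its arguments: {"type":"object","properties":{"series":{"type":"array","items":{"type":"number"}},"claw":{"type":"number"},"newtons":{"type":"number"}},"required":["series"]}

```bash
mkdir -p pics; ls; python3 - <<'E'
from bench import monitor, viewer, order, arm
import cv2
s=monitor.get_state(); print(s, arm.tips_ahead)
for n in ["scene","side"]:
    cv2.imwrite(f"pics/{n}0.png",cv2.resize(viewer.camera(n)[:,:,::-1],(800,500),interpolation=cv2.INTER_CUBIC))
    p=viewer.camera_params(n); print(n,p)
    for q in ["spindle_a","foot_a","knob","long_tray","square_tray","round_tin","polish_tin","sanding_block"]:
        print(q,[(([round(v) for v in d["location"]]),round(d["score"],2)) for d in viewer.recognise(n,q)])
E
```

```text
pics
{'t': 0.0, 'qpos': array([ 1.13268024e+00,  1.81545244e-01,  1.60799240e+00, -3.10639302e-05,
        1.35379028e+00, -2.06321547e-01]), 'joint_velocities': array([-1.62423902e-03, -1.09180288e-03, -2.84794117e-04,  1.80382767e-03,
        5.84134543e-06,  1.70905095e-04]), 'tau': array([-1.81089556e-03, -4.33872378e+01, -3.41840780e+01,  6.99100387e-02,
        3.88197473e-02, -1.83182510e-04]), 'eef_pos': array([0.13187558, 0.55915156, 0.2518153 ]), 'orientation': array([-2.60370618e-04,  1.15634608e-01,  9.93291440e-01, -8.27782315e-04]), 'force': array([ 0.04751844,  0.49773956, -0.02722176]), 'ft_torque': array([ 0.00809608, -0.04597647,  0.05805826]), 'gripper_force': 0.0, 'width': 0.08826104652360957} 0.014
scene {'intrinsics': array([[416.7741188 ,   0.        , 319.31790509],
       [  0.        , 416.7741188 , 198.1451269 ],
       [  0.        ,   0.        ,   1.        ]]), 'R': array([[-0.39032271,  0.9204799 ,  0.01910313],
       [ 0.52824459,  0.24089575, -0.81420322],
       [-0.75405957, -0.30771088, -0.58026561]]), 't': array([ 0.17999999, -0.21864136,  1.428
[... 383 characters left out ...]
([[363.13984737,   0.        , 324.25379259],
       [  0.        , 363.13984737, 195.48667892],
       [  0.        ,   0.        ,   1.        ]]), 'R': array([[ 0.8715087 , -0.49037927,  0.00087276],
       [-0.24880657, -0.44371467, -0.86093704],
       [ 0.42257293,  0.75009697, -0.50871078]]), 't': array([-0.44627357,  0.16537974,  0.83840452])}
spindle_a [([208, 314], 0.76), ([227, 409], 0.67)]
foot_a [([237, 278], 0.78), ([249, 311], 0.71), ([229, 339], 0.68), ([256, 349], 0.65)]
knob [([164, 332], 0.55), ([149, 310], 0.24)]
long_tray [([165, 256], 0.73)]
square_tray [([194, 371], 0.58)]
round_tin [([295, 390], 0.63)]
polish_tin [([277, 478], 0.65)]
sanding_block [([150, 311], 0.72)]
```

View pics/scene0.png

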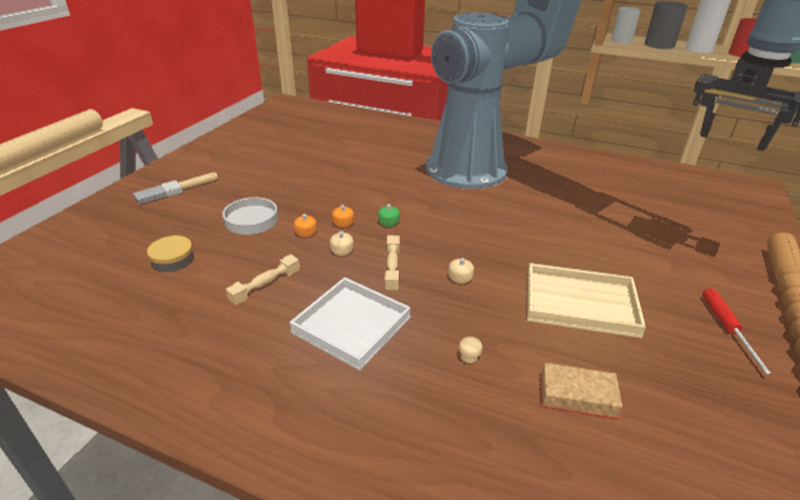

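View pics/side0.png

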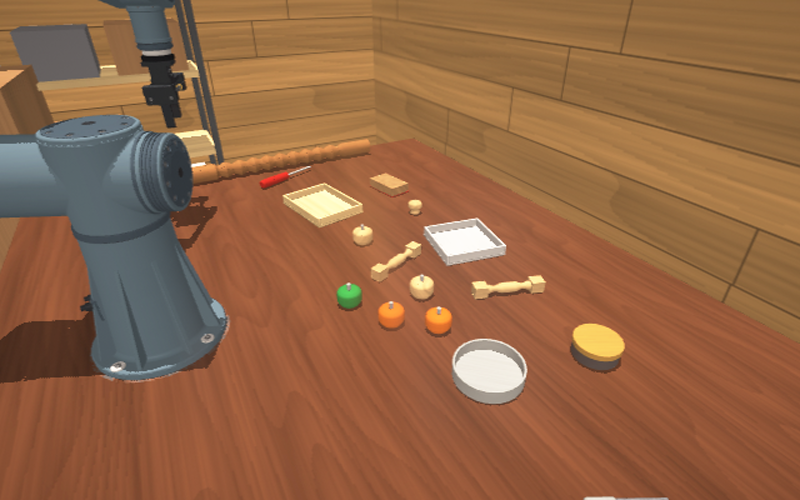

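The scene view shows two pale feet at 800-px positions (341,243) and (461,271). Orange (305,226), (343,216) and green (389,215) are look-alikes. The spindles are at (263,279) and (392,262), the knob at (470,349), the long tray at (585,298), the square tray at (351,321) and the round tin at (250,215).

The side view shows the same things: feet (363,235) and (422,287), spindles (397,261) and (509,288), knob (415,207). I'll triangulate them.

```bash
cat > h.py <<'E'
import numpy as np, cv2
from bench import monitor, viewer, order, arm
P={n:viewer.camera_params(n) for n in ["scene","side"]}
def ray(p,uv):
    d=p["R"].T@np.linalg.inv(p["intrinsics"])@np.array([uv[0],uv[1],1.]); return -p["R"].T@p["t"],d
def plane(p,uv,z):
    c,d=ray(p,uv); return c+d*(z-c[2])/d[2]
def tri(a,b):
    c1,d1=a;c2,d2=b
    s=np.linalg.lstsq(np.c_[d1,-d2],c2-c1,rcond=None)[0]
    x,y=c1+d1*s[0],c2+d2*s[1]; return (x+y)/2,np.linalg.norm(x-y)
E
python3 - <<'E'
from h import *
np.set_printoptions(precision=4,suppress=True)
# name: scene px800, side px800, expected z
L={"foot1 body":((341,245),(422,288),.017),"foot2 body":((461,272),(363,236),.017),"knob":((470,348),(415,207),.02),
"spL e1":((237,292),(538,286),.013),"spL e2":((289,266),(480,290),.013),"spR e1":((393,242),(379,271),.013),"spR e2":((392,281),(413,249),.013),
"tin":((250,211),(489,361),.026),"polish":((170,248),(598,340),.034),"orange1":((305,227),(438,321),.017),"orange2":((343,217),(391,316),.017),"green":((389,216),(349,296),.017),
"sq near":((362,365),(475,220),0.026),"sq l":((292,322),(505,242),.026),"sq far":((347,280),(438,262),.026),"sq r":((410,315),(425,231),.026),
"lt 1":((530,265),(283,203),.026),"lt2":((639,275),(321,185),.026),"lt3":((643,331),(362,207),.026),"lt4":((528,317),(320,223),.026),"sand":((581,384),(389,183),.03)}
for k,(a,b,z) in L.items():
    a=np.array(a)/1.25;b=np.array(b)/1.25
    x,e=tri(ray(P["scene"],a),ray(P["side"],b))
    print(k,x,round(e,4),plane(P["scene"],a,z)[:2],plane(P["side"],b,z)[:2])
E
```

```text
foot1 body [ 0.4807 -0.1254  0.0129] 0.0008 [ 0.4853 -0.1224] [ 0.4779 -0.1306]
foot2 body [0.4657 0.1335 0.0134] 0.0018 [0.469 0.135] [0.4633 0.1264]
knob [0.6587 0.2086 0.0163] 0.0036 [0.6603 0.2103] [0.6549 0.1994]
spL e1 [ 0.6949 -0.2336  0.011 ] 0.008 [ 0.6942 -0.2288] [ 0.6956 -0.2383]
spL e2 [ 0.584  -0.1871  0.01  ] 0.0003 [ 0.5871 -0.1847] [ 0.5814 -0.1903]
spR e1 [ 0.4293 -0.0287  0.0158] 0.0015 [ 0.4247 -0.03  ] [ 0.4313 -0.0259]
spR e2 [0.5443 0.0201 0.0116] 0.0001 [0.5459 0.0207] [0.5431 0.0182]
tin [ 0.4628 -0.3669  0.0249] 0.0011 [ 0.4638 -0.3653] [ 0.4624 -0.3681]
polish [ 0.6533 -0.4224  0.0296] 0.0035 [ 0.6569 -0.4153] [ 0.6501 -0.4263]
orange1 [ 0.4527 -0.23    0.0131] 0.0005 [ 0.4574 -0.2264] [ 0.4501 -0.234 ]
orange2 [ 0.3822 -0.1735  0.0134] 0.0019 [ 0.3862 -0.1703] [ 0.3806 -0.1784]
green [ 0.3369 -0.0789  0.0151] 0.0015 [ 0.3387 -0.0774] [ 0.3362 -0.0822]
sq near [0.7597 0.063  0.0145] 0.0017 [0.7696 0.0673] [0.7452 0.0465]
sq l [ 0.735  -0.0826  0.0289] 0.0014 [ 0.732 -0.084] [ 0.7389 -0.0795]
sq far [ 0.5694 -0.0592  0.0091] 0.0105 [ 0.5928 -0.0515] [ 0.5525 -0.0753]
sq r [0.6174 0.0863 0.0093] 0.0017 [0.6335 0.0931] [0.6015 0.0595]
lt 1 [0.3455 0.2747 0.0367] 0.094 [0.4022 0.2559] [0.3413 0.39  ]
lt2 [0.4511 0.4299 0.0665] 0.0579 [0.3461 0.4569] [0.4778 0.4584]
lt3 [ 0.5529  0.4319 -0.0034] 0.1245 [0.508  0.4698] [0.5222 0.2595]
lt4 [ 0.4352  0.2941 -0.0405] 0.0661 [0.5539 0.283 ] [0.3895 0.2268]
sand [0.6686 0.3856 0.0221] 0.0062 [0.6726 0.3868] [0.6598 0.3633]
```

Call:
servo_tool(
  series=[0.1,-0.06,0.05,0,0,0,0.15,-0.1,0.1,0,0,0,0.2,-0.13,0.1,0,0,0,0.24,-0.16,0.1,0,0,0,0.28,-0.19,0.1,0,0,0,0.3,-0.21,0.1,0,0,0,0.32,-0.21,0.1,0,0,0,0.32,-0.21,0.1,0,0,0,0.32,-0.21,0.1,0,0,0,0.32,-0.21,0.1,0,0,0],
  claw=0,
  newtons=20,
)

```text
t: 1.9
eef_pos: [0.4527, 0.3489, 0.3524]
orientation: [-0.0, 0.117, 0.993, -0.0]
force: [0.2, 0.1, -0.1]
width: 0.088
gripper_force: 0.0
```

```bash
python3 - <<'E'
from h import *
np.set_printoptions(precision=4,suppress=True)
p=viewer.camera_params("wrist"); s=monitor.get_state()
img=viewer.camera("wrist"); np.savez("w1.npz",img=img,K=p["intrinsics"],R=p["R"],t=p["t"])
print(s["eef_pos"],s["qpos"],-p["R"].T@p["t"],p)
cv2.imwrite("pics/w1.png",cv2.resize(img[:,:,::-1],(800,500)))
E
```

```text
[0.4527 0.3489 0.3524] [ 0.4488  0.1085  1.4889  0.0004  1.5449 -0.8876] [0.3724 0.3671 0.4847] {'intrinsics': array([[317.0093,   0.    , 321.9207],
       [  0.    , 317.0093, 194.9735],
       [  0.    ,   0.    ,   1.    ]]), 'R': array([[ 0.2312,  0.9729,  0.0006],
       [ 0.9237, -0.2197,  0.314 ],
       [ 0.3056, -0.072 , -0.9494]]), 't': array([-0.4436, -0.4155,  0.3728])}
```

View pics/w1.png

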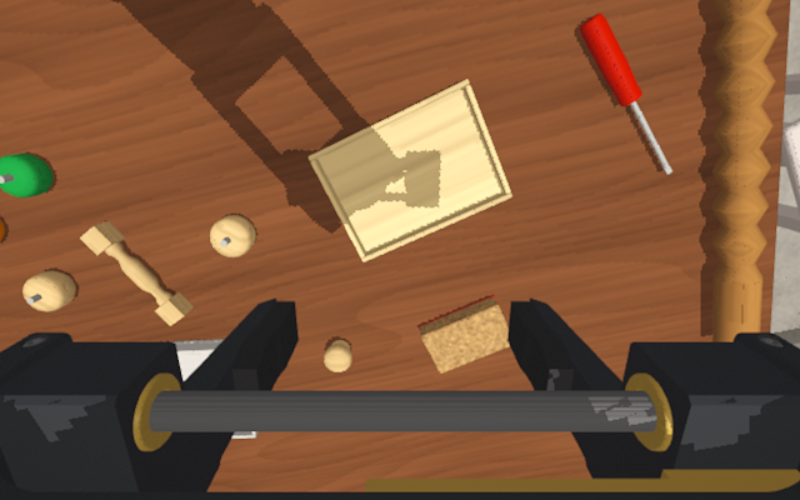

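The wrist view shows the long tray with corners (309,157), (469,80), (512,197) and (364,261). It also shows a spindle from (101,238) to (172,308), pale feet at (233,236) and (50,290), the knob at (338,355), and the sanding block at (466,338).

```bash
python3 - <<'E'
from h import *
np.set_printoptions(precision=4,suppress=True)
w=np.load("w1.npz"); p={"intrinsics":w["K"],"R":w["R"],"t":w["t"]}
f=lambda u,v,z: plane(p,(u/1.25,v/1.25),z)[:2]
c=np.array([f(*q,.026) for q in [(309,157),(469,80),(512,197),(364,261)]])
print(c,c.mean(0),[np.linalg.norm(c[i]-c[i-1]) for i in range(4)])
for i in range(4): d=c[i]-c[i-1]; print(np.degrees(np.arctan2(d[1],d[0])))
a,b=f(101,238,.013),f(172,308,.013); d=b-a
print("spR",a,b,(a+b)/2,np.linalg.norm(d),np.degrees(np.arctan2(d[1],d[0])))
print("foot2",f(233,236,.018),"foot1",f(50,290,.018),"knob",f(338,355,.02),"sand",f(466,338,.03))
E
```

```text
[[0.3945 0.253 ]
 [0.3566 0.4446]
 [0.4936 0.4708]
 [0.531  0.2809]] [0.4439 0.3623] [np.float64(0.1393077017142486), np.float64(0.19525443979463292), np.float64(0.13949572882789205), np.float64(0.19353482441555958)]
-168.459877293584
101.17859166939469
10.833287059765249
-78.87714460075661
spR [ 0.4299 -0.0326] [0.5409 0.0138] [ 0.4854 -0.0094] 0.12022847031740558 22.698159643072707
foot2 [0.4646 0.131 ] foot1 [ 0.4786 -0.1249] knob [0.6569 0.2097] sand [0.6648 0.3837]
```

Call:
servo_tool(
  series=[0.03,-0.04,0.01,0,0,0,0.06,-0.08,0.02,0,0,0,0.09,-0.12,0.03,0,0,0,0.11,-0.165,0.03,0,0,0,0.13,-0.21,0.03,0,0,0,0.15,-0.25,0.03,0,0,0,0.17,-0.29,0.03,0,0,0,0.19,-0.33,0.03,0,0,0,0.21,-0.36,0.03,0,0,0,0.23,-0.4,0.03,0,0,0],
)

```text
t: 2.95
eef_pos: [0.6824, -0.0485, 0.3828]
orientation: [-0.0, 0.114, 0.994, 0.0]
force: [0.8, 1.4, -0.6]
width: 0.0883
gripper_force: 0.0
```

Call:
servo_tool(
  series=[0,-0.01,0,0,0,0,0,-0.03,0,0,0,0,0,-0.05,0,0,0,0,0,-0.06,0,0,0,0,0,-0.06,0,0,0,0,0,-0.06,0,0,0,0,0,-0.06,0,0,0,0,0,-0.06,0,0,0,0,0,-0.06,0,0,0,0,0,-0.06,0,0,0,0],
)

```text
t: 3.95
eef_pos: [0.6821, -0.1099, 0.3827]
orientation: [0.0, 0.115, 0.993, 0.0]
force: [-0.3, 0.1, 0.5]
width: 0.088
gripper_force: 0.0
```

```bash
python3 - <<'E'
from h import *
np.set_printoptions(precision=4,suppress=True)
p=viewer.camera_params("wrist"); s=monitor.get_state()
img=viewer.camera("wrist"); np.savez("w2.npz",img=img,K=p["intrinsics"],R=p["R"],t=p["t"])
print(s["eef_pos"],s["qpos"],-p["R"].T@p["t"])
cv2.imwrite("pics/w2.png",cv2.resize(img[:,:,::-1],(800,500)))
E
```

```text
[ 0.6821 -0.1099  0.3827] [-0.3311  0.3758  1.1086  0.      1.6571 -1.6707] [ 0.6016 -0.092   0.5149]
```

View pics/w2.png

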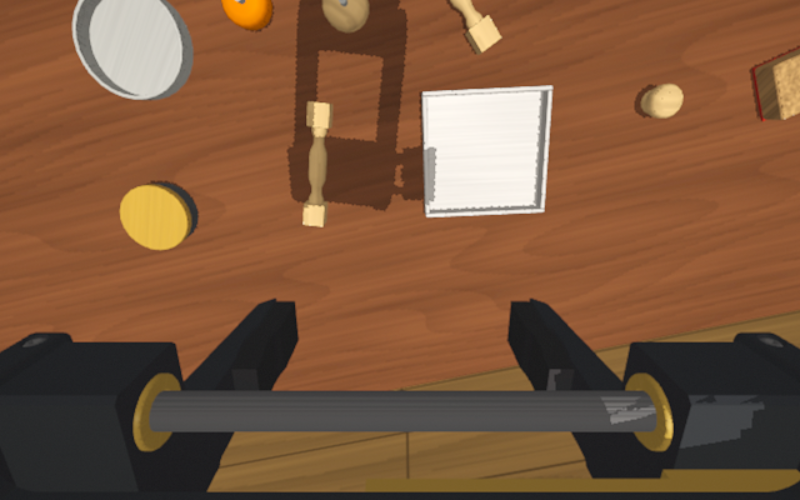

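This view shows the square tray with corners (422,93), (552,87), (545,212) and (427,217). The left spindle runs from (319,115) to (315,215), the knob is at (663,100), the tin around (132,40) is partly cut off, and the polish tin is at (155,217).

```bash
python3 - <<'E'
from h import *
np.set_printoptions(precision=4,suppress=True)
w=np.load("w2.npz"); p={"intrinsics":w["K"],"R":w["R"],"t":w["t"]}
f=lambda u,v,z: plane(p,(u/1.25,v/1.25),z)[:2]
c=np.array([f(*q,.026) for q in [(422,93),(552,87),(545,212),(427,217)]])
print(c,c.mean(0),[np.linalg.norm(c[i]-c[i-1]) for i in range(4)])
for i in range(4): d=c[i]-c[i-1]; print(np.degrees(np.arctan2(d[1],d[0])))
a,b=f(319,115,.015),f(315,214,.015); d=b-a
print("spL",a,b,(a+b)/2,np.linalg.norm(d),np.degrees(np.arctan2(d[1],d[0])), "belly",f(317.5,163,.013))
print("knob",f(664,99,.02),"polish",f(155,212,.034),"spR end",f(482,33,.013))
# tin rim points
r=np.array([f(*q,.026) for q in [(75,35),(85,65),(108,90),(140,99),(170,93),(188,70),(191,55)]])
A=np.c_[2*r,np.ones(len(r))]; s=np.linalg.lstsq(A,(r**2).sum(1),rcond=None)[0]; print("tin",s[:2],np.sqrt(s[2]+s[0]**2+s[1]**2))
E
```

```text
[[ 0.5862 -0.0647]
 [ 0.614   0.0821]
 [ 0.7595  0.0569]
 [ 0.7318 -0.09  ]] [ 0.6729 -0.0039] [np.float64(0.14775979760351715), np.float64(0.14947658188597313), np.float64(0.1477197513689472), np.float64(0.14948217604429648)]
170.17077563059965
79.28899812217308
-9.826817341135257
-100.69561751578986
spL [ 0.5818 -0.1897] [ 0.6976 -0.2305] [ 0.6397 -0.2101] 0.12281100864375515 -19.390976973169412 belly [ 0.636  -0.2086]
knob [0.6573 0.2109] polish [ 0.6461 -0.4184] spR end [0.5391 0.0158]
tin [ 0.4588 -0.3657] 0.06382075753803507
```

Call:
servo_tool(
  series=[-0.01,-0.02,-0.04,0,0,-0.05,-0.02,-0.04,-0.08,0,0,-0.115,-0.03,-0.06,-0.12,0,0,-0.115,-0.04,-0.08,-0.16,0,0,-0.115,-0.043,-0.1,-0.2,0,0,-0.115,-0.043,-0.1,-0.24,0,0,-0.115,-0.043,-0.1,-0.28,0,0,-0.115,-0.043,-0.1,-0.31,0,0,-0.115,-0.043,-0.1,-0.323,0,0,-0.115,-0.043,-0.1,-0.323,0,0,-0.115],
  claw=110,
)

```text
t: 5.0
eef_pos: [0.6378, -0.2097, 0.0576]
orientation: [-0.002, 0.173, 0.985, 0.001]
force: [-0.1, 0.9, -0.1]
width: 0.0498
gripper_force: 0.0
```

```bash
python3 - <<'E'
from h import *
s=monitor.get_state();print(s["eef_pos"],s["width"],s["qpos"])
p=viewer.camera_params("wrist");img=viewer.camera("wrist")
cv2.imwrite("pics/w3.png",cv2.resize(img[:,:,::-1],(800,500)))
E
```

```text
[ 0.63784517 -0.20966526  0.05758377] 0.049824734081378164 [-4.93953664e-01  6.05291227e-01  1.45820530e+00  2.36432787e-05
  1.08211046e+00 -1.71796420e+00]
```

View pics/w3.png

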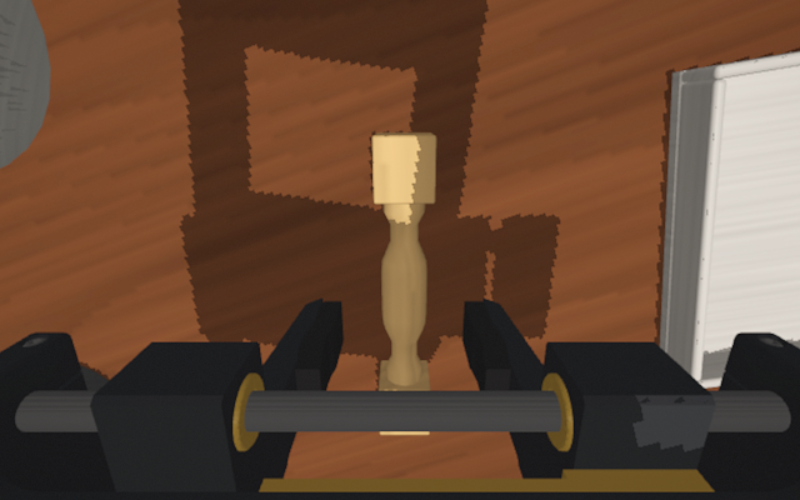

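The spindle is centred between the fingers and lined up, with the belly at about (404,285). I'll check its position along the length.

```bash
python3 - <<'E'
from h import *
p=viewer.camera_params("wrist")
print(plane(p,(404/1.25,286/1.25),.02),plane(p,(404/1.25,168/1.25),.026),plane(p,(404/1.25,360/1.25),.013))
E
```

```text
[ 0.63506716 -0.20883743  0.02      ] [ 0.58217476 -0.18990065  0.026     ] [ 0.67813719 -0.22424744  0.013     ]
```

Call:
servo_tool(
  series=[0,0,-0.01,0,0,0,0,0,-0.02,0,0,0,0,0,-0.03,0,0,0,0,0,-0.037,0,0,0,0,0,-0.042,0,0,0,0,0,-0.043,0,0,0,0,0,-0.043,0,0,0,0,0,-0.043,0,0,0,0,0,-0.043,0,0,0,0,0,-0.043,0,0,0],
)

```text
t: 6.05
eef_pos: [0.6393, -0.2105, 0.0171]
orientation: [0.0, 0.173, 0.985, -0.0]
force: [0.6, -0.6, -0.3]
width: 0.05
gripper_force: 0.0
```

Call:
servo_tool(
  series=[0,0,0,0,0,0,0,0,0,0,0,0,0,0,0,0,0,0,0,0,0,0,0,0,0,0,0,0,0,0,0,0,0,0,0,0,0,0,0,0,0,0,0,0,0.01,0,0,0,0,0,0.03,0,0,0,0,0,0.05,0,0,0],
  claw=255,
  newtons=25,
)

```text
t: 7.05
eef_pos: [0.6388, -0.2102, 0.0674]
orientation: [-0.0, 0.173, 0.985, 0.0]
force: [0.3, -0.8, -0.1]
width: 0.0208
gripper_force: 25.0
```

Call:
servo_tool(
  series=[-0.005,0.012,0.03,0,0,0,-0.02,0.045,0.053,0,0,-0.05,-0.035,0.085,0.053,0,0,-0.15,-0.05,0.125,0.053,0,0,-0.25,-0.066,0.165,0.053,0,0,-0.35,-0.081,0.205,0.053,0,0,-0.45,-0.096,0.245,0.053,0,0,-0.55,-0.112,0.285,0.053,0,0,-0.65,-0.128,0.325,0.053,0,0,-0.75,-0.14,0.36,0.053,0,0,-0.8],
)

```text
t: 8.05
eef_pos: [0.4981, 0.1514, 0.1205]
orientation: [0.0, 0.544, 0.839, 0.0]
force: [0.4, 0.4, -1.1]
width: 0.0209
gripper_force: 25.0
```

Call:
servo_tool(
  series=[-0.015,0.035,0,0,0,-0.05,-0.03,0.075,0,0,0,-0.1,-0.045,0.11,0,0,0,-0.15,-0.06,0.15,0,0,0,-0.2,-0.072,0.18,0,0,0,-0.228,-0.08,0.2,0,0,0,-0.228,-0.082,0.207,0,0,0,-0.228,-0.082,0.207,-0.01,0,0,-0.228,-0.082,0.207,-0.03,0,0,-0.228,-0.082,0.207,-0.04,0,0,-0.228],
)

```text
t: 9.05
eef_pos: [0.4168, 0.355, 0.0779]
orientation: [-0.0, 0.635, 0.773, -0.001]
force: [0.2, 0.6, -0.9]
width: 0.0204
gripper_force: 25.0
```

```bash
python3 - <<'E'
from h import *
np.set_printoptions(precision=4,suppress=True)
s=monitor.get_state();print(s["eef_pos"],s["orientation"],s["width"],s["qpos"])
p=viewer.camera_params("wrist");img=viewer.camera("wrist"); np.savez("w4.npz",img=img,K=p["intrinsics"],R=p["R"],t=p["t"])
cv2.imwrite("pics/w4.png",cv2.resize(img[:,:,::-1],(800,500)))
E
```

```text
[0.4168 0.355  0.0779] [-0.0003  0.635   0.7725 -0.0011] 0.020396375215774823 [ 0.4889  0.3466  1.7956 -0.0004  1.0018  0.2943]
```

View pics/w4.png

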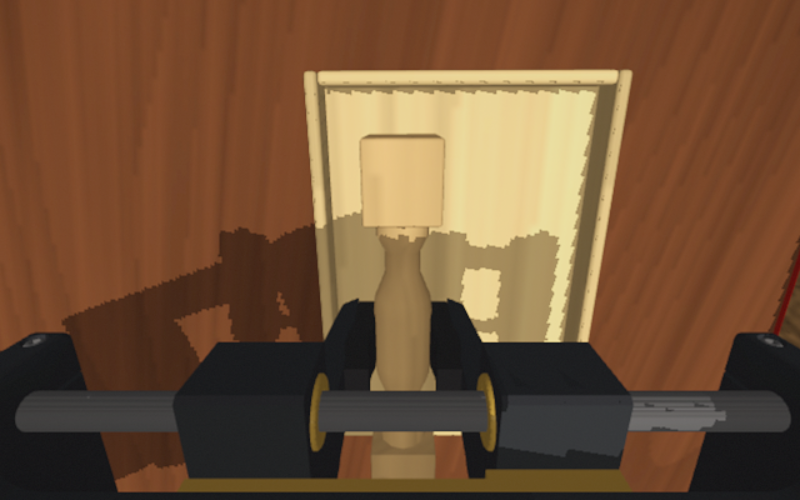

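The tray's far corners are at (304,72) and (631,70), and its near edge is at row ~433. The spindle is parallel to the tray. I'll check the tray's location from this picture.

```bash
python3 - <<'E'
from h import *
p=viewer.camera_params("wrist"); f=lambda u,v:plane(p,(u/1.25,v/1.25),.026)[:2]
T=np.array([.4168,.355]); a=np.radians(11.2); X=np.array([np.cos(a),np.sin(a)]);Y=np.array([-X[1],X[0]])
for q in [(304,72),(631,70),(455,433),(321,300),(598,300)]:
    w=f(*q); print(q,w,(w-T)@X,(w-T)@Y)
E
```

```text
(304, 72) [0.35512229 0.44211073] -0.04358317711268486 0.09743164580216367
(631, 70) [0.49082611 0.46974346] 0.09490341934717464 0.09817977775668227
(455, 433) [0.46328276 0.26778554] 0.028657461528357728 -0.09458202184952821
(321, 300) [0.37622834 0.33697667] -0.043299725763123534 -0.009799672076845178
(598, 300) [0.51452923 0.36474921] 0.09776162026331972 -0.009418835805922248
```

Call:
servo_tool(
  series=[0,0,-0.01,0,0,0,0,0,-0.02,0,0,0,0,0,-0.03,0,0,0,0,0,-0.04,0,0,0,0,0,-0.048,0,0,0,0,0,-0.053,0,0,0,0,0,-0.055,0,0,0,0,0,-0.057,0,0,0,0,0,-0.057,0,0,0,0,0,-0.057,0,0,0],
)

```text
t: 10.1
eef_pos: [0.4173, 0.3568, 0.023]
orientation: [0.0, 0.635, 0.773, 0.0]
force: [0.2, 0.4, -0.4]
width: 0.0207
gripper_force: 25.0
```

Call:
servo_tool(
  series=[0,0,0,0,0,0,0,0,0,0,0,0,0,0,0,0,0,0,0,0,0,0,0,0,0,0,0,0,0,0,0,0,0.01,0,0,0,0,0,0.025,0,0,0,0,0,0.045,0,0,0,0,0,0.065,0,0,0,0,0,0.087,0,0,0],
  claw=173,
)

```text
t: 11.1
eef_pos: [0.4172, 0.3568, 0.1118]
orientation: [0.0, 0.635, 0.773, 0.0]
force: [-0.2, 0.1, 0.9]
width: 0.0281
gripper_force: 0.0
```

Call:
servo_tool(
  series=[0.004,-0.02,0,0,0,-0.1,0.011,-0.06,0,0,0,-0.24,0.019,-0.1,0,0,0,-0.38,0.026,-0.14,0,0,0,-0.52,0.034,-0.18,0,0,0,-0.66,0.041,-0.22,0,0,0,-0.8,0.049,-0.26,0,0,0,-0.94,0.057,-0.3,0,0,0,-1.08,0.064,-0.34,0,0,0,-1.22,0.069,-0.365,0,0,0,-1.37],
  claw=110,
)

```text
t: 12.1
eef_pos: [0.4871, -0.0111, 0.1115]
orientation: [0.001, 0.981, 0.193, 0.001]
force: [0.4, 0.1, 0.3]
width: 0.0502
gripper_force: 0.0
```

Call:
servo_tool(
  series=[0,0,0,0,0,0,0,0,-0.01,0,0,0,0,0,-0.025,0,0,0,0,0,-0.04,0,0,0,0,0,-0.05,0,0,0,0,0,-0.05,0,0,0,0,0,-0.05,0,0,0,0,0,-0.05,0,0,0,0,0,-0.05,0,0,0,0,0,-0.05,0,0,0],
)

```text
t: 13.1
eef_pos: [0.4865, -0.0085, 0.0602]
orientation: [0.0, 0.98, 0.197, 0.0]
force: [-0.1, 0.3, 0.2]
width: 0.05
gripper_force: 0.0
```

```bash
python3 - <<'E'
from h import *
np.set_printoptions(precision=4,suppress=True)
s=monitor.get_state();print(s["eef_pos"],s["orientation"],s["width"],s["qpos"])
p=viewer.camera_params("wrist");img=viewer.camera("wrist")
cv2.imwrite("pics/w5.png",cv2.resize(img[:,:,::-1],(800,500)))
E
```

```text
[ 0.4865 -0.0085  0.0602] [0.0002 0.9804 0.1972 0.0004] 0.05002552686999743 [-0.2619  0.2618  1.9576 -0.      0.9211  0.9119]
```

View pics/w5.png

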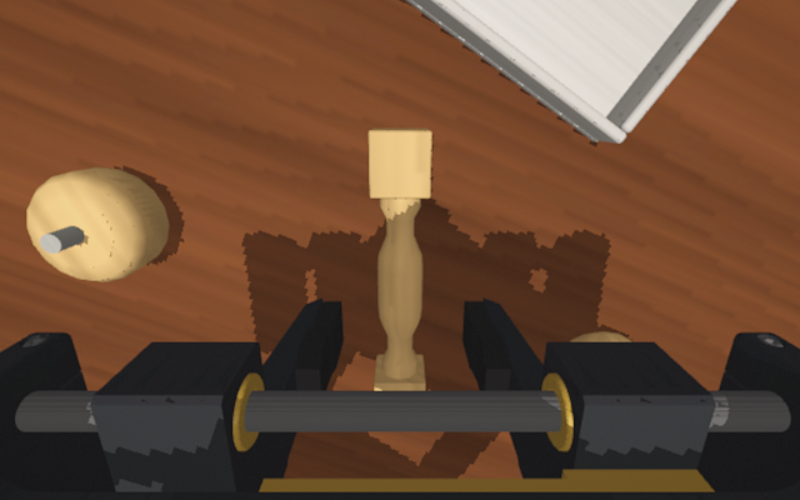

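Spindle b is centred at (401,280) and square to the fingers. Descending to grip it.

Call:
servo_tool(
  series=[0,0,-0.01,0,0,0,0,0,-0.02,0,0,0,0,0,-0.03,0,0,0,0,0,-0.037,0,0,0,0,0,-0.042,0,0,0,0,0,-0.043,0,0,0,0,0,-0.043,0,0,0,0,0,-0.043,0,0,0,0,0,-0.043,0,0,0,0,0,-0.043,0,0,0],
)

```text
t: 14.15
eef_pos: [0.4863, -0.0084, 0.0171]
orientation: [0.0, 0.98, 0.197, 0.0]
force: [-0.4, 0.5, -0.4]
width: 0.0498
gripper_force: 0.0
```

Call:
servo_tool(
  series=[0,0,0,0,0,0,0,0,0,0,0,0,0,0,0,0,0,0,0,0,0,0,0,0,0,0,0,0,0,0,0,0,0,0,0,0,0,0,0.01,0,0,0,0,0,0.03,0,0,0,0,0,0.065,0,0,0,0,0,0.103,0,0,0],
  claw=255,
)

```text
t: 15.15
eef_pos: [0.4852, -0.0081, 0.1206]
orientation: [-0.0, 0.98, 0.197, -0.001]
force: [1.5, 0.7, 0.1]
width: 0.0206
gripper_force: 25.0
```

Call:
servo_tool(
  series=[-0.001,0.02,0,0,0,0.1,-0.003,0.06,0,0,0,0.24,-0.005,0.1,0,0,0,0.38,-0.007,0.14,0,0,0,0.52,-0.008,0.18,0,0,0,0.66,-0.01,0.22,0,0,0,0.8,-0.011,0.26,0,0,0,0.94,-0.013,0.3,0,0,0,1.08,-0.015,0.34,0,0,0,1.22,-0.016,0.376,0,0,0,1.37],
)

```text
t: 16.15
eef_pos: [0.4696, 0.3696, 0.1204]
orientation: [0.0, 0.632, 0.775, 0.0]
force: [0.6, -0.1, 0.0]
width: 0.0206
gripper_force: 25.0
```

Call:
servo_tool(
  series=[0,0,0,0,0,0,0,0,0,0,0,0,0,0,-0.01,0,0,0,0,0,-0.025,0,0,0,0,0,-0.04,0,0,0,0,0,-0.055,0,0,0,0,0,-0.06,0,0,0,0,0,-0.06,0,0,0,0,0,-0.06,0,0,0,0,0,-0.06,0,0,0],
)

```text
t: 17.15
eef_pos: [0.4706, 0.368, 0.0604]
orientation: [0.0, 0.635, 0.773, 0.001]
force: [-0.6, 0.2, -0.5]
width: 0.0207
gripper_force: 25.0
```

```bash
python3 - <<'E'
from h import *
np.set_printoptions(precision=4,suppress=True)
s=monitor.get_state();print(s["eef_pos"],s["orientation"],s["width"])
img=viewer.camera("wrist")
cv2.imwrite("pics/w6.png",cv2.resize(img[:,:,::-1],(800,500)))
E
```

```text
[0.4706 0.368  0.0604] [0.0003 0.6345 0.7729 0.0006] 0.02072829548511604
```

View pics/w6.png

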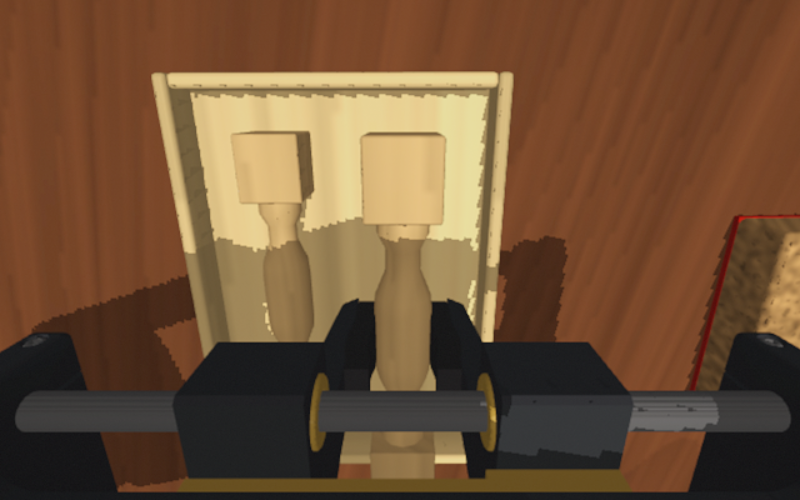

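Spindle a lies flat on the left of the tray, and spindle b is held parallel to it inside the walls. Lowering.

Call:
servo_tool(
  series=[0,0,-0.008,0,0,0,0,0,-0.016,0,0,0,0,0,-0.024,0,0,0,0,0,-0.03,0,0,0,0,0,-0.034,0,0,0,0,0,-0.036,0,0,0,0,0,-0.037,0,0,0,0,0,-0.037,0,0,0,0,0,-0.037,0,0,0,0,0,-0.037,0,0,0],
)

```text
t: 18.2
eef_pos: [0.4703, 0.3677, 0.0229]
orientation: [0.0, 0.635, 0.773, 0.0]
force: [0.6, 0.3, -0.7]
width: 0.0206
gripper_force: 25.0
```

Call:
servo_tool(
  series=[0,0,0,0,0,0,0,0,0,0,0,0,0,0,0,0,0,0,0,0,0,0,0,0,0,0,0,0,0,0,0,0,0.01,0,0,0,0,0,0.025,0,0,0,0,0,0.045,0,0,0,0,0,0.065,0,0,0,0,0,0.087,0,0,0],
  claw=173,
)

```text
t: 19.2
eef_pos: [0.4703, 0.3678, 0.1119]
orientation: [0.0, 0.635, 0.773, 0.001]
force: [0.4, 0.8, 0.4]
width: 0.0284
gripper_force: 0.0
```

Call:
servo_tool(
  series=[0,-0.02,0,0,0,-0.05,-0.001,-0.055,0,0,0,-0.1,-0.002,-0.095,0,0,0,-0.15,-0.003,-0.13,0,0,0,-0.2,-0.004,-0.165,0,0,0,-0.25,-0.005,-0.2,0,0,0,-0.3,-0.005,-0.225,0,0,0,-0.373,-0.005,-0.236,0,0,0,-0.373,-0.005,-0.236,0,0,0,-0.373,-0.005,-0.236,0,0,0,-0.373],
  claw=0,
)

```text
t: 20.2
eef_pos: [0.4655, 0.1322, 0.1103]
orientation: [0.0, 0.766, 0.642, 0.001]
force: [0.0, 0.5, 0.4]
width: 0.0878
gripper_force: 0.0
```

```bash
python3 - <<'E'
from h import *
np.set_printoptions(precision=4,suppress=True)
s=monitor.get_state();print(s["eef_pos"],s["orientation"],s["width"])
p=viewer.camera_params("wrist");img=viewer.camera("wrist")
q=p["intrinsics"]@(p["R"]@np.array([.465,.132,.018])+p["t"]); q=q[:2]/q[2]*1.25
o=cv2.resize(img[:,:,::-1],(800,500)); cv2.drawMarker(o,(int(q[0]),int(q[1])),(0,0,255)); print(q)
cv2.imwrite("pics/w7.png",o)
E
```

```text
[0.4655 0.1322 0.1103] [0.0002 0.7665 0.6423 0.0005] 0.08784333091066865
[402.2655 255.0685]
```

View pics/w7.png

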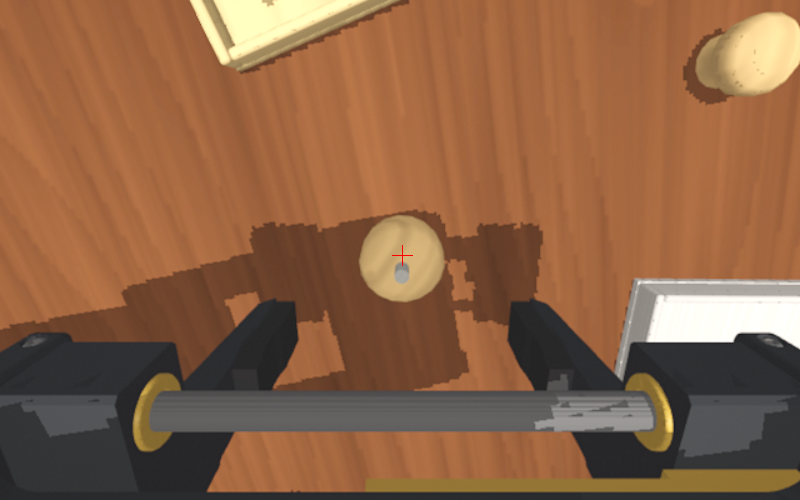

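This is the enlarged check on the look-alike: the pale bare-wood foot with its steel stud sits at (402,258), centred between the fingers. The green and orange ones are elsewhere, so this is the right part. Gripping it.

Call:
servo_tool(
  series=[0,0,-0.015,0,0,0,0,0,-0.03,0,0,0,0,0,-0.045,0,0,0,0,0,-0.06,0,0,0,0,0,-0.075,0,0,0,0,0,-0.085,0,0,0,0,0,-0.091,0,0,0,0,0,-0.093,0,0,0,0,0,-0.093,0,0,0,0,0,-0.093,0,0,0],
)

```text
t: 21.25
eef_pos: [0.4656, 0.1317, 0.0172]
orientation: [0.0, 0.767, 0.642, 0.0]
force: [-0.4, -0.5, -0.3]
width: 0.0883
gripper_force: 0.0
```

Call:
servo_tool(
  series=[0,0,0,0,0,0,0,0,0,0,0,0,0,0,0,0,0,0,0,0,0,0,0,0,0,0,0,0,0,0,0,0,0,0,0,0,0,0,0,0,0,0,0,0,0.01,0,0,0,0,0,0.03,0,0,0,0,0,0.06,0,0,0],
  claw=255,
)

```text
t: 22.25
eef_pos: [0.4636, 0.1316, 0.0765]
orientation: [-0.001, 0.767, 0.642, -0.001]
force: [0.6, 0.4, 0.3]
width: 0.0485
gripper_force: 25.0
```

Call:
servo_tool(
  series=[0.01,-0.005,0.01,0,0,0,0.04,-0.02,0.013,0,0,0,0.075,-0.037,0.013,0,0,0,0.11,-0.054,0.013,0,0,0,0.145,-0.071,0.013,0,0,0,0.175,-0.086,0.013,0,0,0,0.2,-0.098,0.013,0,0,0,0.214,-0.1045,0.013,0,0,0,0.214,-0.1045,0.013,0,0,0,0.214,-0.1045,0,0,0,0],
)

```text
t: 23.25
eef_pos: [0.6802, 0.0268, 0.0776]
orientation: [0.001, 0.767, 0.642, 0.001]
force: [-0.6, -0.4, -0.1]
width: 0.0483
gripper_force: 25.0
```

Call:
servo_tool(
  series=[0,0,-0.01,0,0,0,0,0,-0.02,0,0,0,0,0,-0.03,0,0,0,0,0,-0.04,0,0,0,0,0,-0.047,0,0,0,0,0,-0.051,0,0,0,0,0,-0.053,0,0,0,0,0,-0.055,0,0,0,0,0,-0.055,0,0,0,0,0,-0.055,0,0,0],
)

```text
t: 24.25
eef_pos: [0.6794, 0.0271, 0.0221]
orientation: [0.0, 0.767, 0.642, 0.0]
force: [0.3, -0.6, 0.2]
width: 0.0484
gripper_force: 25.0
```

Call:
servo_tool(
  series=[0,0,0,0,0,0,0,0,0,0,0,0,0,0,0,0,0,0,0,0,0,0,0,0,0,0,0,0,0,0,0,0,0.01,0,0,0,0,0,0.025,0,0,0,0,0,0.045,0,0,0,0,0,0.065,0,0,0,0,0,0.088,0,0,0],
  claw=85,
)

```text
t: 25.25
eef_pos: [0.6793, 0.0271, 0.1118]
orientation: [0.0, 0.767, 0.642, 0.0]
force: [0.2, -0.1, -0.6]
width: 0.0586
gripper_force: 0.0
```

Call:
servo_tool(
  series=[-0.015,-0.011,0,0,0,0,-0.045,-0.034,0,0,0,0,-0.08,-0.061,0,0,0,0,-0.115,-0.088,0,0,0,0,-0.145,-0.111,0,0,0,0,-0.175,-0.134,0,0,0,0,-0.195,-0.149,0,0,0,0,-0.2,-0.153,0,0,0,0,-0.2,-0.153,0,0,0,0,-0.2,-0.153,0,0,0,0],
  claw=0,
)

```text
t: 26.25
eef_pos: [0.4803, -0.1258, 0.1106]
orientation: [0.001, 0.767, 0.642, 0.001]
force: [0.9, -0.2, 0.5]
width: 0.0884
gripper_force: 0.0
```

```bash
python3 - <<'E'
from h import *
np.set_printoptions(precision=4,suppress=True)
s=monitor.get_state();print(s["eef_pos"],s["orientation"],s["width"])
p=viewer.camera_params("wrist");img=viewer.camera("wrist")
o=cv2.resize(img[:,:,::-1],(800,500))
q=p["intrinsics"]@(p["R"]@np.array([.4795,-.1252,.018])+p["t"]); q=q[:2]/q[2]*1.25
cv2.drawMarker(o,(int(q[0]),int(q[1])),(0,0,255)); print(q)
cv2.imwrite("pics/w8.png",o)
E
```

```text
[ 0.4803 -0.1258  0.1106] [0.0008 0.7668 0.6419 0.0005] 0.08843610272366315
[401.3598 253.6046]
```

View pics/w8.png

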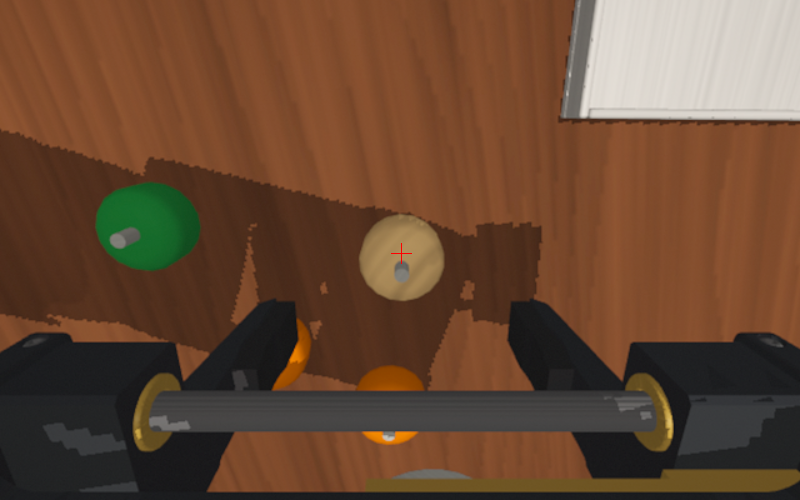

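The pale foot is at (401,258), centred. The green decoy is at (148,226), and the orange ones at (295,350) and (390,400) are clear of the fingers. Gripping the pale one.

Call:
servo_tool(
  series=[0,0,-0.015,0,0,0,0,0,-0.03,0,0,0,0,0,-0.045,0,0,0,0,0,-0.06,0,0,0,0,0,-0.075,0,0,0,0,0,-0.085,0,0,0,0,0,-0.091,0,0,0,0,0,-0.093,0,0,0,0,0,-0.093,0,0,0,0,0,-0.093,0,0,0],
)

```text
t: 27.3
eef_pos: [0.4796, -0.126, 0.0173]
orientation: [0.0, 0.767, 0.642, 0.0]
force: [0.3, -0.7, 1.0]
width: 0.0878
gripper_force: 0.0
```

Call:
servo_tool(
  series=[0,0,0,0,0,0,0,0,0,0,0,0,0,0,0,0,0,0,0,0,0,0,0,0,0,0,0,0,0,0,0,0,0,0,0,0,0,0,0,0,0,0,0,0,0.01,0,0,0,0,0,0.03,0,0,0,0,0,0.06,0,0,0],
  claw=255,
)

```text
t: 28.3
eef_pos: [0.4778, -0.1252, 0.0765]
orientation: [-0.002, 0.767, 0.642, -0.001]
force: [0.3, -0.2, 0.0]
width: 0.0487
gripper_force: 25.0
```

Call:
servo_tool(
  series=[0.01,0.005,0.01,0,0,0,0.04,0.019,0.013,0,0,0,0.075,0.036,0.013,0,0,0,0.11,0.053,0.013,0,0,0,0.14,0.067,0.013,0,0,0,0.165,0.079,0.013,0,0,0,0.182,0.087,0.013,0,0,0,0.188,0.09,0.013,0,0,0,0.188,0.09,0.013,0,0,0,0.188,0.09,0,0,0,0],
)

```text
t: 29.3
eef_pos: [0.6679, -0.0362, 0.0779]
orientation: [0.001, 0.767, 0.642, 0.001]
force: [-0.4, -1.1, -0.9]
width: 0.0485
gripper_force: 25.0
```

Call:
servo_tool(
  series=[0,0,-0.01,0,0,0,0,0,-0.02,0,0,0,0,0,-0.03,0,0,0,0,0,-0.04,0,0,0,0,0,-0.047,0,0,0,0,0,-0.051,0,0,0,0,0,-0.053,0,0,0,0,0,-0.055,0,0,0,0,0,-0.055,0,0,0,0,0,-0.055,0,0,0],
)

```text
t: 30.3
eef_pos: [0.6674, -0.0359, 0.0221]
orientation: [0.0, 0.767, 0.642, 0.0]
force: [-0.4, -0.6, -0.6]
width: 0.0485
gripper_force: 25.0
```

Call:
servo_tool(
  series=[0,0,0,0,0,0,0,0,0,0,0,0,0,0,0,0,0,0,0,0,0,0,0,0,0,0,0,0,0,0,0,0,0.01,0,0,0,0,0,0.025,0,0,0,0,0,0.045,0,0,0,0,0,0.065,0,0,0,0,0,0.088,0,0,0],
  claw=85,
)

```text
t: 31.3
eef_pos: [0.6673, -0.0359, 0.1118]
orientation: [0.0, 0.767, 0.642, 0.0]
force: [1.1, -0.2, -0.5]
width: 0.0588
gripper_force: 0.0
```

Call:
servo_tool(
  series=[-0.001,0.02,0,0,0,0,-0.003,0.06,0,0,0,0,-0.005,0.105,0,0,0,0,-0.007,0.15,0,0,0,0,-0.009,0.19,0,0,0,0,-0.01,0.225,0,0,0,0,-0.01,0.24,0,0,0,0,-0.01,0.2455,0,0,0,0,-0.01,0.2455,0,0,0,0,-0.01,0.2455,0,0,0,0],
  claw=40,
)

```text
t: 32.3
eef_pos: [0.6572, 0.2083, 0.1096]
orientation: [0.0, 0.767, 0.641, -0.0]
force: [0.2, -0.2, 0.3]
width: 0.0738
gripper_force: 0.0
```

```bash
python3 - <<'E'
from h import *
np.set_printoptions(precision=4,suppress=True)
s=monitor.get_state();print(s["eef_pos"],s["width"])
p=viewer.camera_params("wrist");img=viewer.camera("wrist")
o=cv2.resize(img[:,:,::-1],(800,500))
q=p["intrinsics"]@(p["R"]@np.array([.657,.21,.023])+p["t"]); q=q[:2]/q[2]*1.25
cv2.drawMarker(o,(int(q[0]),int(q[1])),(0,0,255)); print(q)
cv2.imwrite("pics/w9.png",o)
E
```

```text
[0.6572 0.2083 0.1096] 0.07384575490568693
[402.218  255.1342]
```

View pics/w9.png

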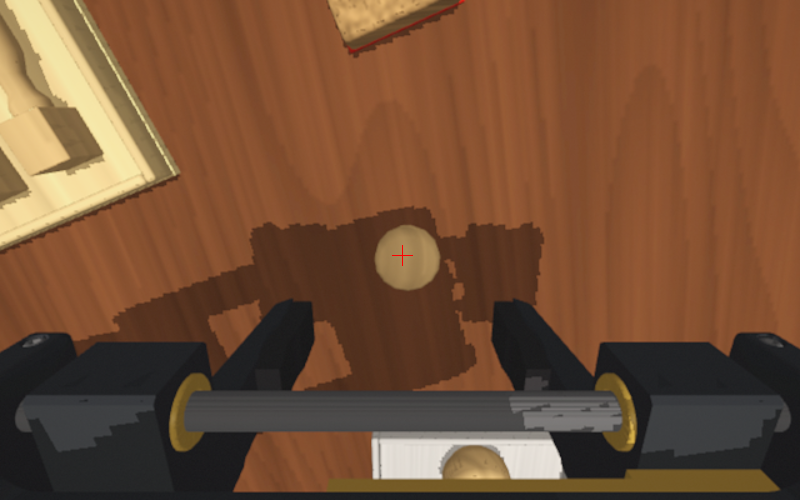

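The knob is at (407,257), about 3 mm toward +x from my estimate, so I'll correct for that while descending.

Call:
servo_tool(
  series=[0.003,0,-0.015,0,0,0,0.003,0,-0.03,0,0,0,0.003,0,-0.045,0,0,0,0.003,0,-0.06,0,0,0,0.003,0,-0.075,0,0,0,0.003,0,-0.085,0,0,0,0.003,0,-0.09,0,0,0,0.003,0,-0.092,0,0,0,0.003,0,-0.092,0,0,0,0.003,0,-0.092,0,0,0],
)

```text
t: 33.35
eef_pos: [0.6607, 0.2098, 0.0186]
orientation: [0.0, 0.767, 0.642, 0.001]
force: [0.8, 0.2, 1.7]
width: 0.0741
gripper_force: 0.0
```

Call:
servo_tool(
  series=[0,0,0,0,0,0,0,0,0,0,0,0,0,0,0,0,0,0,0,0,0,0,0,0,0,0,0,0,0,0,0,0,0,0,0,0,0,0,0,0,0,0,0,0,0.01,0,0,0,0,0,0.035,0,0,0,0,0,0.07,0,0,0],
  claw=255,
  newtons=15,
)

```text
t: 34.35
eef_pos: [0.6584, 0.2094, 0.0867]
orientation: [-0.001, 0.767, 0.642, -0.002]
force: [0.8, 0.1, -0.1]
width: 0.0359
gripper_force: 15.0
```

Call:
servo_tool(
  series=[-0.003,-0.01,0.02,0,0,0,-0.014,-0.04,0.04,0,0,0,-0.028,-0.08,0.05,0,0,0,-0.042,-0.12,0.05,0,0,0,-0.056,-0.16,0.05,0,0,0,-0.07,-0.2,0.05,0,0,0,-0.084,-0.24,0.05,0,0,0,-0.098,-0.28,0.05,0,0,0,-0.112,-0.32,0.05,0,0,0,-0.126,-0.36,0.05,0,0,0],
)

```text
t: 35.35
eef_pos: [0.5335, -0.1519, 0.1387]
orientation: [0.001, 0.767, 0.642, 0.0]
force: [0.1, 0.5, -0.9]
width: 0.036
gripper_force: 15.0
```

Call:
servo_tool(
  series=[-0.014,-0.04,0,0,0,0,-0.028,-0.08,0,0,0,0,-0.042,-0.12,0,0,0,0,-0.055,-0.16,0,0,0,0,-0.065,-0.195,0,0,0,0,-0.07,-0.21,0,0,0,0,-0.0725,-0.2165,0,0,0,0,-0.0725,-0.2165,-0.02,0,0,0,-0.0725,-0.2165,-0.045,0,0,0,-0.0725,-0.2165,-0.06,0,0,0],
)

```text
t: 36.35
eef_pos: [0.4615, -0.3648, 0.0762]
orientation: [-0.001, 0.766, 0.642, 0.0]
force: [-0.1, -0.2, 0.1]
width: 0.0362
gripper_force: 15.0
```

```bash
python3 - <<'E'
from h import *
np.set_printoptions(precision=4,suppress=True)
s=monitor.get_state();print(s["eef_pos"],s["width"])
p=viewer.camera_params("wrist");img=viewer.camera("wrist")
o=cv2.resize(img[:,:,::-1],(800,500))
c=np.array([[.4615+.06*np.cos(a),-.3665+.06*np.sin(a),.026] for a in np.arange(0,6.28,.1)])
q=(p["R"]@c.T+p["t"][:,None]); q=p["intrinsics"]@q; q=(q[:2]/q[2]*1.25).T
for a in q: cv2.circle(o,(int(a[0]),int(a[1])),2,(0,0,255),-1)
cv2.imwrite("pics/w10.png",o)
E
```

```text
[ 0.4615 -0.3648  0.0762] 0.03620903927296796
```

View pics/w10.png

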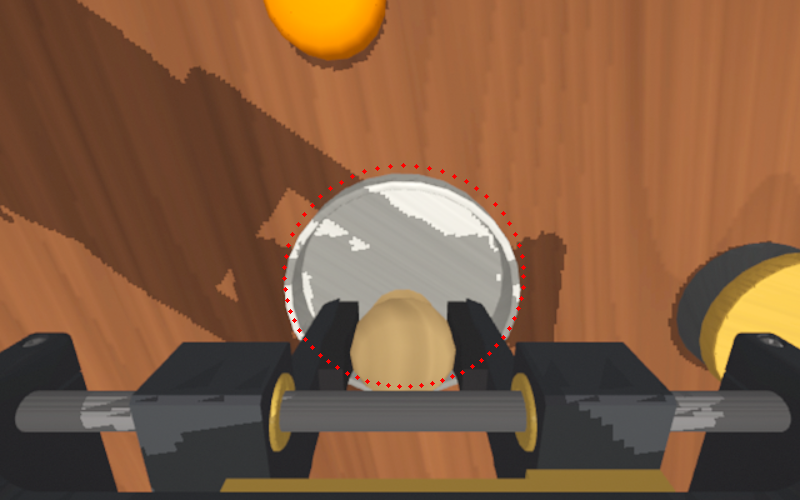

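The drawn rim (red) lies about 9 px above the tin's real rim, so the tin is about 4 mm further toward −y. I'll correct while lowering.

Call:
servo_tool(
  series=[-0.001,-0.004,-0.01,0,0,0,-0.001,-0.004,-0.02,0,0,0,-0.001,-0.004,-0.03,0,0,0,-0.001,-0.004,-0.04,0,0,0,-0.001,-0.004,-0.047,0,0,0,-0.001,-0.004,-0.051,0,0,0,-0.001,-0.004,-0.053,0,0,0,-0.001,-0.004,-0.055,0,0,0,-0.001,-0.004,-0.055,0,0,0,-0.001,-0.004,-0.055,0,0,0],
)

```text
t: 37.4
eef_pos: [0.4607, -0.3711, 0.023]
orientation: [0.0, 0.767, 0.642, -0.0]
force: [-0.8, -0.4, -1.2]
width: 0.0366
gripper_force: 15.0
```

Call:
servo_tool(
  series=[0,0,0,0,0,0,0,0,0,0,0,0,0,0,0,0,0,0,0,0,0,0,0,0,0,0,0,0,0,0,0,0,0.01,0,0,0,0,0,0.03,0,0,0,0,0,0.06,0,0,0,0,0,0.1,0,0,0,0,0,0.14,0,0,0],
  claw=116,
)

```text
t: 38.4
eef_pos: [0.4603, -0.3705, 0.1645]
orientation: [-0.0, 0.767, 0.642, 0.0]
force: [-0.2, -1.1, 0.1]
width: 0.048
gripper_force: 0.0
```

Call:
servo_tool(
  series=[0,0,0.03,0,0,0,0,0,0.06,0,0,0,0,0,0.09,0,0,0,0,0,0.12,0,0,0,0,0,0.14,0,0,0,0,0,0.15,0,0,0,0,0,0.15,0,0,0,0,0,0.15,0,0,0,0,0,0.15,0,0,0,0,0,0.15,0,0,0],
)

```text
t: 39.4
eef_pos: [0.4602, -0.3705, 0.3112]
orientation: [-0.001, 0.767, 0.642, -0.0]
force: [0.1, 0.3, -0.1]
width: 0.0481
gripper_force: 0.0
```

```bash
python3 - <<'E'
from h import *
a=viewer.camera("scene")[130:330,140:540,::-1]; b=viewer.camera("side")[110:330,200:520,::-1]
o=np.zeros((600,800,3),np.uint8); o[:300,:600]=cv2.resize(a,(600,300)); o[300:,:436]=cv2.resize(b,(436,300))
w=viewer.camera("wrist")[:,:,::-1]; o[300:525,440:800]=cv2.resize(w,(360,225))
cv2.imwrite("pics/final.png",o)
E
```

```text
(no output)
```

View pics/final.png

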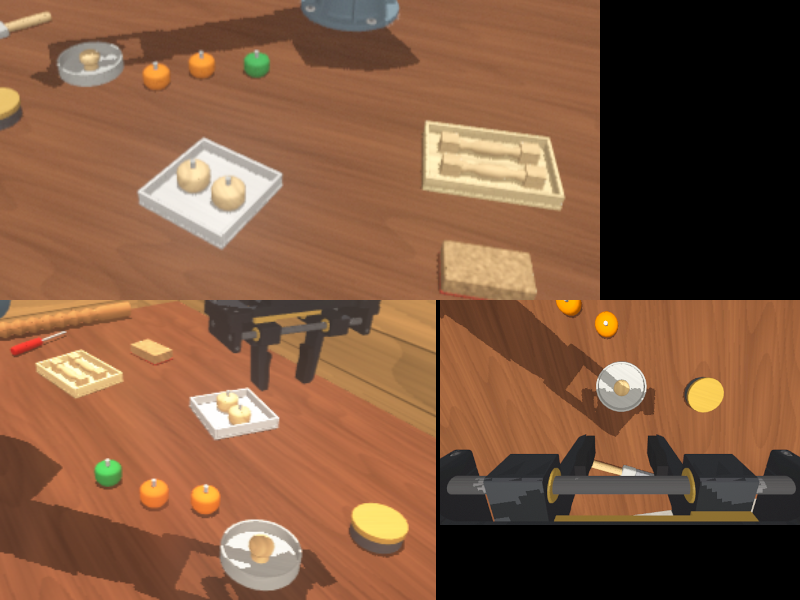

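The spindles lie in the plywood tray (490,160), the feet stand studs up in the square tray (210,185), and the bystanders are where they were. I'll take one enlarged crop to check that the knob is upright.

```bash
python3 - <<'E'
from h import *
o=np.hstack([cv2.resize(viewer.camera("side")[270:325,360:430,::-1],(400,314)),cv2.resize(viewer.camera("scene")[152:192,175:226,::-1],(400,314))])
cv2.imwrite("pics/knob.png",o)
E
```

```text
(no output)
```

View pics/knob.png

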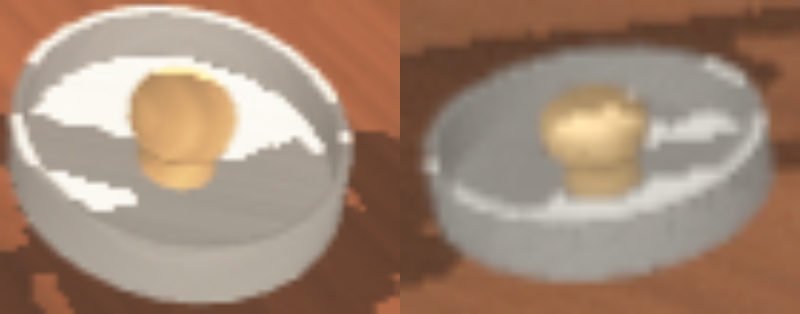

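Both views show the knob upright, dome up, on the tin floor: side at (183,125), scene at (600,140). Handing in.

```bash
python3 -c "
from bench import order; print(order.sign_off())"
```

```text
the job is handed in; nothing more can be done
None
```

I handed the job in at about 40 s of the 125 s limit; the final pictures show both spindles lying in the plywood tray, both feet studs up in the metal tray, the knob dome up in the tin, and the polish tin and sanding block where they were, but the sign-off returned no verdict.

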